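# Clear the filming board and show the bone cast to the camera

## Robot

A 6-joint arm with a two-finger parallel gripper is mounted at the origin on the work surface. World frame = base frame: x ahead of the robot, y to its left, z up, the work surface at z = 0. Lengths are in m, angles in rad, forces in N, time in s.
With the tool pointing down it reaches from about 0.2 to 0.875 m from the base axis. Payload 3.4 kg.
Tool frame: the origin (TCP) lies between the finger pads; the fingertips stand 25 mm ahead of it and the grasp point (between the pads) lies 6 mm ahead of it (r.nose_length is the z of the fingertips in the tool frame, in m); z points along the fingers, y is the line along which they close (so a half turn about z gives the same grasp; the last joint's range is limited). The gripper opens to 94 mm and grips with 3 to 60 N. Pads are 16 mm wide; open, the fingers measure 119 mm over their backs; the gripper's body (75 mm by 177 mm) begins 78 mm behind the grasp point.
Start: joints at [-1.386, 0.276, 1.505, -0, 1.361, -0.121], TCP at [0.173, -0.548, 0.23] pointing down, gripper open.
Joint ranges: [-2.89, 2.89], [-0.75, 2.08], [0.22, 2.7], [-1.18, 4.32], [0.11, 2.71], [-2.7, 2.7]. Speed limits (rad/s): [2.57, 2.57, 3.14, 3.14, 3.14, 3.14].

## Interface

Orientations are given as a unit quaternion [w, x, y, z].
In Python, from plant import r, gripper_to, inverse_kinematics, vision, models, telemetry gives the robot as it stands. Calls block until the motion is done:
- r.move_to(position, orientation): joint-space move of the TCP to a pose.
- r.move_l(position, rot=None, vel=0.15, guard=None): straight line of the TCP; rot=None keeps the orientation; vel is the mean speed in m/s. With guard (N) it stops when the force on the tool has changed by that much, and returns True; else False.
- r.movej(angles): joint-space move.
- gripper_to(opening, f_grip=None): finger opening in m; f_grip is the grip in N (None keeps the last); returns when the fingers have stopped.
- r.hold(seconds).
- inverse_kinematics(position, orientation): joint angles nearest the present ones, or None.
- vision.snapshot(name): name is "scene" or "side" or "wrist"; returns the picture (480x640x3 uint8, red, green, blue); there is no depth.
- vision.get_calibration(name): a dict with "fx", "fy", "cx", "cy" (pixels), "D" ([k1, k2, p1, p2, k3] as OpenCV has them; the pictures are not rectified), "position" and "orientation" of the camera in the world. Camera axes: x right, y down, z forward; pixel columns grow to the right and rows downward; lengths in m; the calibration is good to about 2 mm. A picture is of the moment at which its call begins: read the wrist's pose just before it. get_calibration takes no time and is no camera call; for the wrist camera it gives the pose at the moment of the call.
A pose or a line that the arm cannot do raises r.PlanningError and nothing moves.
- r.sign_off(): hands the job in; it is judged then, once.
Trained networks look in the newest picture that a camera, given by its name, has taken for a name from the list of things; names that differ only in an ending like _2 or _b are one class to them, and where a whole thing is asked for, a point or a joint stands for the part that bears it (a point fixed in the world has none). Each returns a list of dicts, best first, with "score" (0 to 1); they miss things now and then, are a little off and sometimes report something else, mostly with a low value. They report only what shows in the picture. A call takes as long as a camera call. They do not tell look-alikes from the thing itself.
- models.boxes_of(thing, camera): "at" ([x, y, z] in m, in world coordinates, good to about 4 mm: the middle of the surface that is visible of it).
- models.regions_of(thing, camera): "pixels" (480x640 bool, what is visible of it).
- models.mark_of(thing, camera): "at" ([x, y, z] in m, in world coordinates, good to about 4 mm: a listed point, or the origin of a listed thing).
Readings, each from a call of its own:
- telemetry.current_t(): time.
- telemetry.current_joints(): joint angles.
- telemetry.current_dq(): joint speeds.
- telemetry.current_joint_efforts(): joint torques, N m.
- telemetry.current_ee_pos(): TCP position.
- telemetry.current_tool_rot(): TCP orientation.
- telemetry.current_wrist_force(): force on the tool from outside, world axes, zero at the start.
- telemetry.current_torque(): the same for the moment, N m.
- telemetry.current_opening(): finger opening in m.
- telemetry.current_finger_force(): force on a finger pad.
Only numpy, scipy, OpenCV 4.12 (cv2) and the standard library are available. Lean on these libraries where they do the work, as an engineer would, in place of code of your own. Each camera call takes 0.05 s, during which the arm holds its last target. There are 200 camera calls.

## Task

With the scraper, sweep all four green chips off the white board into the grey tray at its side, keeping your fingers off the chips, and stand the scraper back upright on the middle of its blue mat. Then lift the red-ended bone out of its rest and show it to the small camera: hold its middle straight above the yellow cross at the height of the lens, level and square across the camera's view, with the red end pointing away from the tray. Finish there, still holding it steady in the air; leave the blue-ended bone, the spray bottle and the jar alone.

Things in the scene. Friction and masses are not known exactly. Their poses are not given: they have to be found in the camera images.
- stand: the filming stand, one fixed piece: white board (160 mm along x, 240 mm along y, top 30 mm above the table) with a yellow cross in its middle, a grey chip tray along its -y edge, a small black camera on a tripod beyond its +x edge, looking along -x. Origin on the table under the cross; x towards the camera, y away from the tray, z up. Place and turn vary
- tray (a point): middle of the tray's floor, 160 mm from the cross along the stand's -y. The open tray is 172 mm inside along x and runs from y = -120 mm (the board's edge) to -201 mm; floor 4 mm, walls 22 mm above the table, so lower than the board's top; same axes as the stand
- lens (a point): front centre of the camera's lens, 185 mm from the cross along the stand's x, 200 mm above the table (the camera's top is at 233 mm); it looks level over the cross; same axes as the stand
- focus (a point): the filming point: the point in the air straight above the yellow cross at the height of the lens centre, 200 mm above the table and 170 mm above the board; same axes as the stand
- mat: blue mat fixed on the table, 170 x 100 mm, 3 mm thick, the scraper's place; origin at its centre on the table, x along its length
- scraper_mid (a point): the scraper: upright block 120 mm long (x), 26 mm thick (y), 60 mm tall, 0.11 to 0.23 kg; the lower 28 mm is an orange plastic foot, above it a wooden grip 80 mm long, also 26 mm thick. It starts standing on the blue mat. Point at its centre, 30 mm above its underside; z up
- scraper: the same scraper; origin at the centre of its underside
- rest_red: grey fixed rest under the red-ended bone: base 115 x 44 x 6 mm, two notched uprights 46 mm either side of the middle (x), 8 mm thick, 36 mm wide, 49 mm tall; the 20 mm notches are open at the top, so the bone lifts straight out; 84 mm of its shaft are free between them. Origin: centre of its underside
- bone_red_mid (a point): the red-ended bone: rigid ivory cast of a leg bone, 168 mm long, 0.06 to 0.13 kg, round shaft 18 mm in diameter, double-knobbed ends 28 to 42 mm across, the +x end red. It starts level in one of two like grey rests (which one varies), its axis 44 mm above the table. Point at the middle of the shaft, on its axis; x runs along the bone to the red end
- bone_red_tip (a point): centre of the red end, on the bone's axis 70 mm from its middle
- bone_red: the same red-ended bone; origin at the middle of the shaft
- bone_blue: another bone of the same shape with a blue end, lying in the other rest: leave it alone. Origin at the middle of its shaft, x along it to the blue end
- spray: amber spray bottle with a grey head, 66 mm in diameter, 192 mm tall, standing: leave it alone. Origin at the centre of its underside
- jar: jar with a white cap, 64 mm in diameter, 75 mm tall, standing: leave it alone. Origin at the centre of its underside
- chip0_mid (a point): a loose green resin chip, 24 x 15 x 11 mm, 12 g, lying flat on the white board within 45 mm of the cross along the board's x and 75 mm along its y; point at its centre, 5.5 mm above its underside
- chip0: the same chip; origin at the centre of its underside
- chip1_mid (a point): a loose green resin chip, 22 x 18 x 12 mm, 12 g, lying flat on the white board within 45 mm of the cross along the board's x and 75 mm along its y; point at its centre, 6 mm above its underside
- chip1: the same chip; origin at the centre of its underside
- chip2_mid (a point): a loose green resin chip, 26 x 14 x 10 mm, 12 g, lying flat on the white board within 45 mm of the cross along the board's x and 75 mm along its y; point at its centre, 5 mm above its underside
- chip2: the same chip; origin at the centre of its underside
- chip3_mid (a point): a loose green resin chip, 20 x 17 x 12 mm, 12 g, lying flat on the white board within 45 mm of the cross along the board's x and 75 mm along its y; point at its centre, 6 mm above its underside
- chip3: the same chip; origin at the centre of its underside
There are look-alikes about, which are no part of the job. Leave any black or turquoise look-alike of the bone_red alone.

How it is judged:
On the way, in this order (a step that is already met when the one before it is completed fails the run):
1. all four chips are in the tray (y of chip0_mid in the frame of stand between -0.205 and -0.118 m and x of chip0_mid in the frame of stand between -0.09 and 0.09 m and z of each of chip0_mid, chip1_mid, chip2_mid, chip3_mid in the frame of stand below 0.028 m and y of chip1_mid in the frame of stand between -0.205 and -0.118 m and x of chip1_mid in the frame of stand between -0.09 and 0.09 m and y of chip2_mid in the frame of stand between -0.205 and -0.118 m and x of chip2_mid in the frame of stand between -0.09 and 0.09 m and y of chip3_mid in the frame of stand between -0.205 and -0.118 m and x of chip3_mid in the frame of stand between -0.09 and 0.09 m), for 0.2 s.
2. the scraper stands on its mat, let go (horizontal distance between scraper_mid and mat below 0.05 m and height (world z) of scraper_mid below 0.04 m and angle between scraper_mid's own z axis and vertical below 0.15 rad and contact force between the fingers and scraper below 0.1 N), for 0.2 s.
At the end, for the whole second after the job is handed in: Chips in the tray; scraper released, upright, centre within 50 mm of the mat centre; fingers alone hold the red-ended bone still, middle within 25 mm horizontally and 20 mm in height of the filming point, level within 0.17 rad, square within 0.2 rad, red end away from the tray (all of step 1 and all of step 2 and horizontal distance between bone_red_mid and focus below 0.025 m and z of bone_red_mid in the frame of focus between -0.02 and 0.02 m and angle between the x axis of bone_red_mid and the y axis of stand, either way round below 0.2 rad and y of bone_red_tip in the frame of stand above 0.03 m and angle between bone_red_mid's own x axis and vertical between 1.4008 and 1.7408 rad and contact force between the fingers and bone_red above 1 N and contact force between bone_red and stand below 0.1 N and contact force between bone_red and scraper below 0.1 N and contact force between bone_red and rest_red below 0.1 N and linear speed of bone_red below 0.02 m/s and angular speed of bone_red below 0.15 rad/s); the arm keeps its last pose, push and grip.
It fails at once if the blue-ended bone is disturbed (moved more than 15 mm) (distance of bone_blue from where it was at the start of the episode above 0.015 m).
It fails at once if the spray bottle is disturbed (moved more than 15 mm) (distance of spray from where it was at the start of the episode above 0.015 m).
It fails at once if the jar is disturbed (moved more than 15 mm) (distance of jar from where it was at the start of the episode above 0.015 m).
It fails at once if the fingers touch a chip (contact force between the fingers and chip0 above 0.3 N or contact force between the fingers and chip1 above 0.3 N or contact force between the fingers and chip2 above 0.3 N or contact force between the fingers and chip3 above 0.3 N).
It also fails if it takes over 64 s, if anything falls off the work surface, if the arm or the gripper's body presses on something with over 40 N, if the wrist force passes 120 N, or if a joint passes its speed limit or range.

## Working session

There is one attempt and no reset: what is moved stays moved. The work goes in short steps, each a Python script; the robot and the scene stay as the last script left them, time stands still between calls to the robot, and variables do not carry over. Pictures are saved under pics/ and viewed, at most 10 in all, crops included, and the job is handed in when it is done.

```bash
ls; mkdir -p pics
python3 - <<'E'
from plant import *
import cv2,numpy as np
for c in ["scene","side"]:
    im=vision.snapshot(c); cv2.imwrite(f"pics/{c}0.png",im[:,:,::-1])
    k=vision.get_calibration(c); print(c,np.round(k["position"],3),np.round(k["orientation"],3),k["fx"])
    for t in ["stand","tray","lens","focus","mat","scraper_mid","rest_red","bone_red_mid","bone_red_tip","bone_blue","spray","jar","chip0_mid","chip1_mid","chip2_mid","chip3_mid"]:
        print(t,[(np.round(d["at"],3).tolist(),round(d["score"],2)) for d in models.mark_of(t,c)])
print(telemetry.current_t())
E
```

```text
pics
scene [ 1.304 -0.332  1.059] [-0.316  0.797  0.483 -0.181] 535.004394470052
stand [([0.545, 0.008, 0.004], 0.87)]
tray [([0.566, -0.154, 0.003], 0.79)]
lens [([0.736, 0.03, 0.194], 0.72)]
focus [([0.727, 0.334, 0.002], 0.3)]
mat [([0.52, -0.318, -0.001], 0.97), ([0.528, -0.014, 0.031], 0.73), ([0.571, 0.338, 0.044], 0.36)]
scraper_mid [([0.517, -0.317, 0.032], 0.96), ([0.575, -0.045, 0.032], 0.63), ([0.523, 0.056, 0.028], 0.58)]
rest_red [([0.569, 0.339, -0.001], 0.9), ([0.564, 0.019, 0.029], 0.31)]
bone_red_mid [([0.453, 0.533, 0.013], 0.75), ([0.528, -0.013, 0.031], 0.74), ([0.686, 0.508, 0.016], 0.73), ([0.566, 0.335, 0.044], 0.62)]
bone_red_tip [([0.517, 0.513, 0.017], 0.76), ([0.573, 0.409, 0.049], 0.61), ([0.658, 0.568, 0.014], 0.61)]
bone_blue [([0.426, 0.321, 0.042], 0.95), ([0.521, 0.056, 0.033], 0.69), ([0.524, -0.009, 0.035], 0.3)]
spray [([0.682, -0.328, 0.001], 0.69)]
jar [([0.724, 0.335, 0.004], 0.66)]
chip0_mid [([0.52, 0.055, 0.036], 0.39), ([0.548, 0.008, -0.002], 0.38)]
chip1_mid [([0.735, 0.033, 0.199], 0.69), ([0.558, 0.022, 0.034], 0.59)]
chip2_mid [([0.565,
[... 468 characters left out ...]
d [([0.521, -0.322, 0.034], 0.71), ([0.727, 0.035, 0.197], 0.63)]
rest_red [([0.566, 0.341, -0.003], 0.59)]
bone_red_mid [([0.693, 0.502, 0.018], 0.78), ([0.45, 0.532, 0.009], 0.7), ([0.567, 0.337, 0.046], 0.51)]
bone_red_tip [([0.656, 0.57, 0.016], 0.84), ([0.518, 0.518, 0.015], 0.61)]
bone_blue [([0.424, 0.322, 0.044], 0.77)]
spray [([0.682, -0.326, -0.0], 0.82), ([0.425, 0.32, 0.044], 0.24)]
jar []
chip0_mid [([0.726, 0.338, 0.0], 0.75), ([0.577, -0.045, 0.036], 0.7), ([0.519, 0.056, 0.038], 0.56), ([0.575, -0.046, 0.029], 0.37), ([0.68, -0.327, -0.003], 0.34), ([0.728, 0.034, 0.198], 0.3)]
chip1_mid [([0.559, 0.022, 0.033], 0.46)]
chip2_mid [([0.526, -0.01, 0.03], 0.57)]
chip3_mid []
1.7
```

View pics/scene0.png

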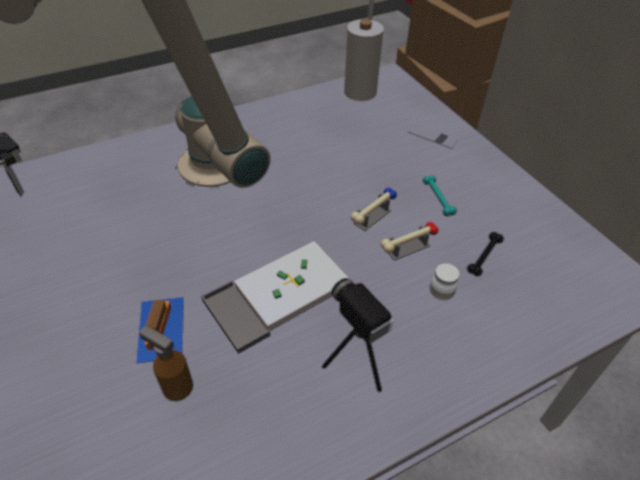

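View pics/side0.png

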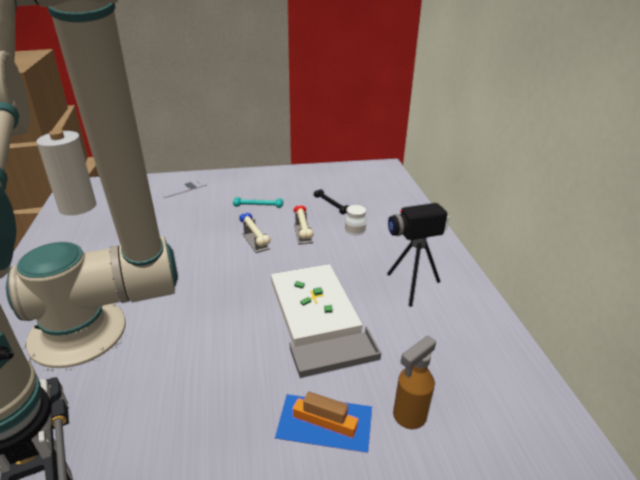

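The red bone sits at about (410,238) in scene, red end facing +y. The blue bone is at (375,205), the chips on the board near (290,280), and the scraper on its mat at (157,322). Next I'll look at the scraper and the board from close by.

```bash
cat > h.py <<'E'
from plant import *
import cv2,numpy as np
from scipy.spatial.transform import Rotation as R
def down(yaw):
    q=(R.from_euler('z',yaw)*R.from_euler('x',np.pi)).as_quat(); return [q[3],q[0],q[1],q[2]]
def cam(name):
    k=vision.get_calibration(name); q=k["orientation"]
    K=np.array([[k["fx"],0,k["cx"]],[0,k["fy"],k["cy"]],[0,0,1]])
    return K,np.array(k["D"]),np.array(k["position"]),R.from_quat([q[1],q[2],q[3],q[0]]).as_matrix()
def unproj(px,z,c):
    K,D,p,M=c; n=cv2.undistortPoints(np.float64(px).reshape(-1,1,2),K,D).reshape(-1,2)
    d=np.c_[n,np.ones(len(n))]@M.T
    return p+d*((z-p[2])/d[:,2])[:,None]
def axis(pts):
    c,(w,h),a=cv2.minAreaRect(np.float32(pts[:,:2]*1000))
    if w<h: a+=90; w,h=h,w
    a=(a+90)%180-90
    return np.round(np.array(c)/1000,4),round(np.radians(a),4),(round(w,1),round(h,1))
def pix(mask): ys,xs=np.nonzero(mask); return np.c_[xs,ys]
def show(cname,f):
    c=cam(cname); im=vision.snapshot(cname); cv2.imwrite(f"pics/{f}.png",im[:,:,::-1]); return im,c
E
python3 - <<'E'
from h import *
for n,p in [("scr",(0.5,-0.34,0.30)),("brd",(0.5,-0.02,0.36))]:
    r.move_to(list(p),down(0.1)); im,c=show("wrist","w_"+n)
    print(c[2],c[3][:,2],c[3][:,0])
    for t in (["scraper_mid","mat"] if n=="scr" else ["stand","tray","chip0_mid","chip1_mid","chip2_mid","chip3_mid"]):
        print(t,[(np.round(d["at"],3).tolist(),round(d["score"],2)) for d in models.mark_of(t,"wrist")])
    for t in (["scraper","mat"] if n=="scr" else []):
        for d in models.regions_of(t,"wrist")[:1]: print(t,d["score"],axis(unproj(pix(d["pixels"]),0.003,c)))
print(telemetry.current_t(),telemetry.current_joints())
a=cv2.imread("pics/w_scr.png");b=cv2.imread("pics/w_brd.png")
cv2.imwrite("pics/ab.png",cv2.resize(np.hstack([a,b]),(800,300)))
E
```

```text
[ 0.57839181 -0.33319295  0.45314626] [-0.2709855  -0.0256783  -0.96224087] [ 9.74675010e-02 -9.95238310e-01 -8.89853661e-04]
scraper_mid [([0.519, -0.32, 0.033], 0.79)]
mat [([0.52, -0.312, -0.004], 0.77)]
scraper 0.78 (array([ 0.5124, -0.3189]), np.float64(-0.5559), (128.5, 30.7))
mat 0.6 (array([ 0.518 , -0.3174]), np.float64(-0.3361), (171.5, 99.6))
[ 0.57924247 -0.01326363  0.51313528] [-0.27048062 -0.02613715 -0.96237055] [ 9.75230462e-02 -9.95233194e-01 -3.79823565e-04]
stand [([0.548, 0.009, 0.004], 0.92)]
tray [([0.57, -0.152, 0.001], 0.91), ([0.728, 0.332, 0.0], 0.66), ([0.563, 0.023, 0.03], 0.52)]
chip0_mid [([0.516, 0.055, 0.038], 0.77), ([0.57, 0.341, 0.041], 0.38)]
chip1_mid [([0.575, -0.046, 0.036], 0.72), ([0.556, 0.02, 0.035], 0.56), ([0.528, -0.005, 0.033], 0.24)]
chip2_mid [([0.526, -0.006, 0.038], 0.53), ([0.424, 0.321, 0.042], 0.22)]
chip3_mid [([0.573, -0.048, 0.036], 0.51), ([0.569, 0.34, 0.042], 0.3)]
5.0 [-1.80257809e-01  1.14863836e-01  1.40126867e+00 -1.05448440e-04
  1.62599326e+00  1.29163168e+00]
```

View pics/ab.png

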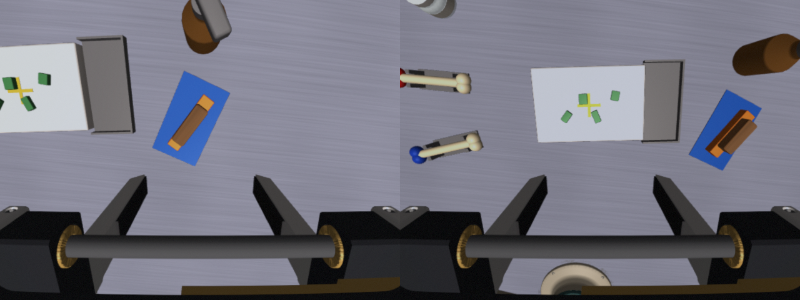

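Left: the scraper is on the mat near (190,122), yaw about -0.55, with the spray clear of it. Right: four chips around the cross at (588,105), with the tray to the right. Next I'll refine the yaws and grasp.

```bash
cat >> h.py <<'E'
def big(m):
    n,l,s,_=cv2.connectedComponentsWithStats(m.astype(np.uint8)); return l==1+s[1:,4].argmax()
E
python3 - <<'E'
from h import *
c=cam("wrist"); im=vision.snapshot("wrist").astype(int)
w=big((im.min(2)>165)&(np.arange(480)[:,None]<300)); print("board",axis(unproj(pix(w),0.03,c)))
r.move_to([0.49,-0.33,0.25],down(-0.55)); c=cam("wrist"); im=vision.snapshot("wrist"); cv2.imwrite("pics/w2.png",im[:,:,::-1])
hsv=cv2.cvtColor(im,cv2.COLOR_RGB2HSV); d=models.regions_of("scraper","wrist")[0]
m=d["pixels"]; print("scr",axis(unproj(pix(m),0.0,c)),np.percentile(hsv[m],[10,50,90],axis=0).tolist())
wood=big(m&(hsv[...,1]<175)); print("wood",axis(unproj(pix(wood),0.063,c)))
E
```

```text
board (array([0.5486, 0.0082]), np.float64(-1.4481), (237.1, 157.2))
scr (array([ 0.5153, -0.3143]), np.float64(-0.5505), (127.3, 31.8)) [[13.0, 135.0, 113.0], [13.0, 140.0, 126.0], [17.0, 179.0, 205.0]]
wood (array([ 0.5219, -0.3231]), np.float64(-0.5505), (107.4, 26.8))
```

View pics/w2.png

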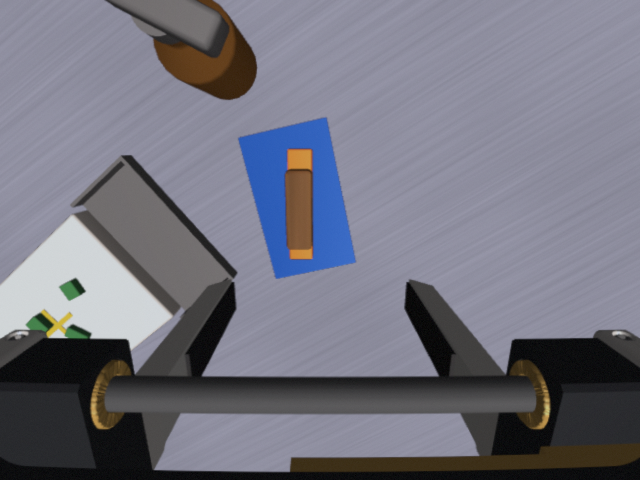

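```bash
cat >> h.py <<'E'
S=np.array([0.548,0.0085]); SY=0.1227
def st(x,y,z):
    c,s=np.cos(SY),np.sin(SY); return [S[0]+c*x-s*y,S[1]+s*x+c*y,z]
E
python3 - <<'E'
from h import *
r.move_to([0.519,-0.320,0.15],down(-0.5505)); gripper_to(0.07)
print(r.move_l([0.519,-0.320,0.057],vel=0.1,guard=12))
gripper_to(0.0,40); print(telemetry.current_opening(),telemetry.current_finger_force(),telemetry.current_ee_pos())
r.move_l([0.519,-0.320,0.18],vel=0.15)
r.move_to(st(0,0.1,0.18),down(SY))
im,c=show("wrist","w3"); show("side","s3")
print(telemetry.current_t())
a=cv2.imread("pics/w3.png");b=cv2.imread("pics/s3.png")
cv2.imwrite("pics/ab3.png",cv2.resize(np.hstack([a,b]),(800,300)))
E
```

```text
False
0.025598052011908647 39.990060925483704 [ 0.51896913 -0.32019313  0.05706865]
11.95
```

View pics/ab3.png

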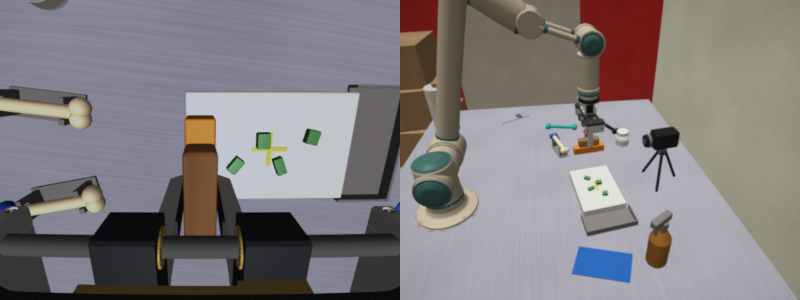

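The scraper is held squarely, level and across the board, at (200,170) on the left. All the chips are ahead of it, so I'll sweep.

Run:
```python
from h import *
r.move_l(st(0,0.1,0.0855),vel=0.12,guard=15)
print(telemetry.current_ee_pos(),telemetry.current_wrist_force())
r.move_l(st(0,-0.06,0.0855),vel=0.08)
r.move_l(st(0,-0.124,0.0855),vel=0.05)
r.hold(0.3); print(telemetry.current_wrist_force())
r.move_l(st(0,-0.10,0.13),vel=0.12)
r.move_l(st(0,-0.0,0.2),vel=0.2)
show("wrist","w4"); show("side","s4")
for i in range(4): print([(np.round(d["at"],3).tolist(),round(d["score"],2)) for d in models.mark_of(f"chip{i}_mid","side")])
print(telemetry.current_t())
a=cv2.imread("pics/w4.png");b=cv2.imread("pics/s4.png")[180:420,220:540]
cv2.imwrite("pics/ab4.png",cv2.resize(np.hstack([a,cv2.resize(b,(640,480))]),(800,300)))
```

```text
[0.53633162 0.10770626 0.08577988] [-0.72731512  0.48766707 -1.42471326]
[-0.82182021  1.01251964 -1.30731711]
[([0.553, -0.14, 0.011], 0.59)]
[([0.578, -0.127, 0.015], 0.42), ([0.578, -0.125, 0.01], 0.41)]
[([0.525, -0.159, 0.007], 0.56), ([0.572, 0.338, 0.042], 0.52), ([0.726, 0.032, 0.196], 0.29)]
[([0.59, -0.142, 0.009], 0.5)]
18.4083
```

View pics/ab4.png

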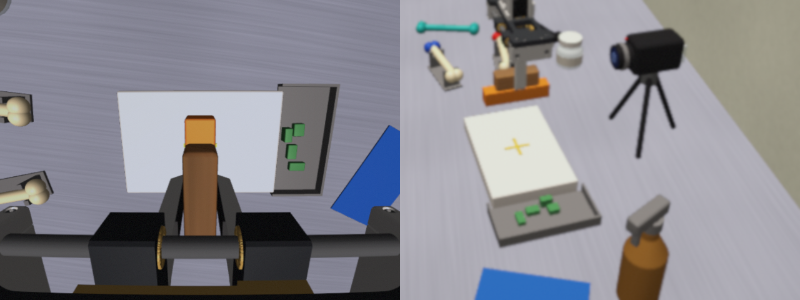

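All four chips lie in the tray, at about (290,145) on the left. Now I'll return the scraper.

Run:
```python
from h import *
r.move_to([0.519,-0.318,0.15],down(-0.336))
print(r.move_l([0.519,-0.318,0.0575],vel=0.1,guard=8),telemetry.current_ee_pos())
r.hold(0.1); gripper_to(0.06); r.hold(0.2)
r.move_l([0.519,-0.318,0.2],vel=0.2)
show("wrist","w5")
print([(np.round(d["at"],3).tolist(),round(d["score"],2)) for d in models.mark_of("scraper_mid","wrist")])
r.move_to([0.567,0.27,0.25],down(1.49)); im,c=show("wrist","w6")
for t in ["bone_red_mid","bone_red_tip","rest_red","bone_blue"]: print(t,[(np.round(d["at"],3).tolist(),round(d["score"],2)) for d in models.mark_of(t,"wrist")])
for d in models.regions_of("bone_red","wrist"): print(d["score"],axis(unproj(pix(d["pixels"]),0.044,c)))
for d in models.regions_of("rest_red","wrist"): print(d["score"],axis(unproj(pix(d["pixels"]),0.0,c)))
print(telemetry.current_t(),telemetry.current_joints())
a=cv2.imread("pics/w5.png");b=cv2.imread("pics/w6.png")
cv2.imwrite("pics/ab5.png",cv2.resize(np.hstack([a,b]),(800,300)))
```

```text
True [ 0.51809815 -0.31686418  0.05698659]
[([0.52, -0.317, 0.031], 0.61)]
bone_red_mid [([0.568, 0.339, 0.045], 0.75)]
bone_red_tip [([0.572, 0.409, 0.042], 0.98)]
rest_red [([0.566, 0.337, 0.002], 0.67)]
bone_blue [([0.427, 0.323, 0.042], 0.86)]
0.93 (array([0.7067, 0.4459]), np.float64(-1.3469), (54.5, 39.8))
0.8 (array([0.5698, 0.34  ]), np.float64(1.5546), (167.5, 40.3))
0.74 (array([0.5691, 0.3395]), np.float64(1.5637), (118.0, 46.9))
25.0333 [3.33010266e-01 3.47150047e-01 1.35159402e+00 3.83554431e-06
 1.44291978e+00 4.14481316e-01]
```

View pics/ab5.png

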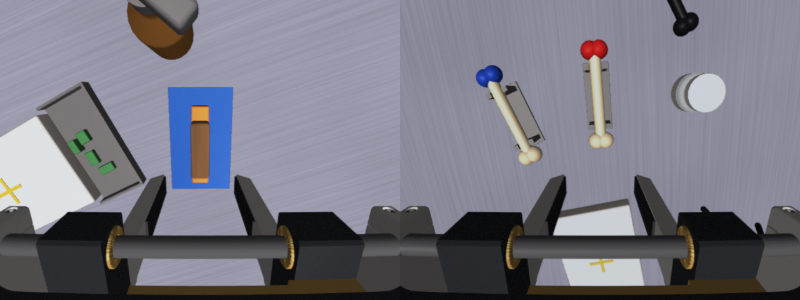

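The scraper stands centred on its mat, at (200,140) on the left. The red bone is clear at (597,95) on the right, with yaw about 1.555. Now I'll grasp it and lift it.

Run:
```python
from h import *
b=[0.569,0.339]; Y=1.555
r.move_to(b+[0.15],down(Y))
print(r.move_l(b+[0.05],vel=0.1,guard=10))
gripper_to(0.0,35); print(telemetry.current_opening(),telemetry.current_finger_force(),telemetry.current_ee_pos())
r.move_l(b+[0.23],vel=0.12)
q=down(SY+np.pi/2)
r.move_to(st(0,0.06,0.23),q); r.move_l(st(0,0,0.206),vel=0.1); r.hold(0.3)
show("scene","e1"); show("side","e2")
for c in ["scene","side"]:
  for t in ["bone_red_mid","bone_red_tip"]: print(c,t,[(np.round(d["at"],3).tolist(),round(d["score"],2)) for d in models.mark_of(t,c)])
print("want",st(0,0,.2),st(0,.07,.2),telemetry.current_ee_pos(),telemetry.current_opening(),telemetry.current_t())
a=cv2.imread("pics/e1.png")[120:420,100:500];b=cv2.imread("pics/e2.png")[150:450,200:600]
cv2.imwrite("pics/ab6.png",np.hstack([a,b]))
```

```text
False
0.017553569014292874 34.98897135257721 [0.56906079 0.33901216 0.05003563]
scene bone_red_mid [([0.546, 0.009, 0.196], 0.68), ([0.451, 0.533, 0.017], 0.68), ([0.687, 0.504, 0.012], 0.61)]
scene bone_red_tip [([0.517, 0.516, 0.015], 0.91), ([0.657, 0.564, 0.015], 0.79), ([0.552, -0.143, 0.01], 0.24)]
side bone_red_mid [([0.446, 0.53, 0.011], 0.79), ([0.546, 0.005, 0.203], 0.65), ([0.689, 0.501, 0.014], 0.61)]
side bone_red_tip [([0.538, 0.074, 0.204], 0.71), ([0.588, -0.139, 0.01], 0.68), ([0.521, 0.516, 0.015], 0.54), ([0.566, 0.341, -0.0], 0.41)]
want [np.float64(0.548), np.float64(0.0085), 0.2] [np.float64(0.5394325354301339), np.float64(0.07797372561511359), 0.2] [0.54800251 0.00858335 0.20604181] 0.01711479943014932 31.5917
```

View pics/ab6.png

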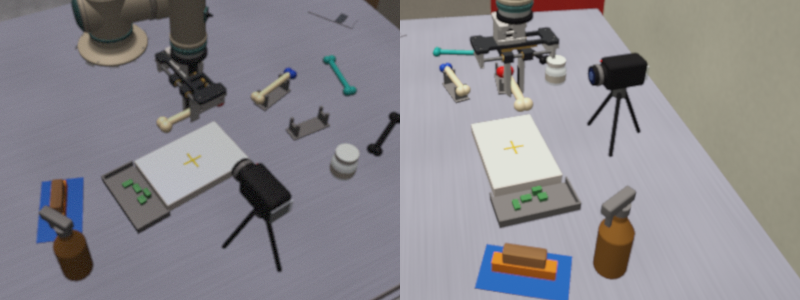

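The bone is held level at the filming point, at about (190,115) on the left, with the red end away from the tray. The measured points agree with the target to within 5 mm, and everything else stands undisturbed.

```bash
python3 -c "
from plant import r
r.hold(0.3); print(r.sign_off())"
```

```text
the job is handed in; nothing more can be done
None
```

The job is handed in: all four chips were in the tray, the scraper stood upright on its mat, and the red-ended bone was held steady at the filming point, red end away from the tray. The judge's result was not shown.

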